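# Clamp a glued piece of frame moulding: touch, then half a turn

## Robot

A 6-joint arm with a two-finger parallel gripper is mounted at the origin on a cart in front of the work surface, level with it; the furniture and walls round the work are solid. World frame = base frame: x ahead of the robot, y to its left, z up, the work surface at z = 0. Lengths are in m, angles in rad, forces in N, time in s.
With the tool pointing down it reaches from about 0.3 to 0.775 m from the base axis. Payload 14.6 kg.
Tool frame: the origin (TCP) lies between the finger pads; the fingertips stand 14 mm ahead of it and the grasp point (between the pads) lies 5 mm behind it; z points along the fingers, y is the line along which they close (so a half turn about z gives the same grasp; the last joint's range is limited). The gripper opens to 94 mm and grips with 3 to 60 N. Pads are 16 mm wide; open, the fingers measure 119 mm over their backs; the gripper's body (75 mm by 177 mm) begins 78 mm behind the grasp point.
Start: joints at [-1.214, 0.3, 1.521, -0, 1.321, -0.067], TCP at [0.226, -0.501, 0.219] pointing down, gripper open.
Joint ranges: [-3.03, 3.03], [-0.79, 2.21], [0.23, 2.52], [-1.04, 4.18], [0, 3.07], [-2.55, 2.55]. Speed limits (rad/s): [2.22, 2.22, 2.57, 3.14, 3.14, 3.14].

## Interface

Orientations are given as [roll, pitch, yaw] about the fixed x, y, z axes, in that order (R = Rz(yaw) Ry(pitch) Rx(roll)).
In Python, from station import ctrl gives the robot as it stands. The module is installed in compiled form; this text tells all that it offers.
- The arm moves only by the tool move_arm, never from a script. Its argument "targets" is a list of rows, each a list of 7 numbers: the opening, from -1 (shut) to 1 (fully open), then the shift along the tool's x, y, z in units of 50 mm (1.0 is 50 mm), then the turn, a rotation vector about the tool's x, y, z in rad. A call has 1 to 12 rows; each row is the pose to reach, as a shift and turn from the pose commanded when the call began, along the tool's axes at that moment; what a row does not reach only later rows make up. A row lasts 1/10 s, in which the tool goes at most 50 mm and 8.59 degrees, less where a joint would pass 70% of its speed; a pose out of reach is approached as far as the arm can. A call with a gripper value outside its range is refused whole. The fingers move at their own pace and stop on an object; "grip_force" is the grip in N (left out, the last holds). Time passes only in rows, so rows that repeat a pose let the fingers close. It gives the time, the measured TCP pose, the force, the opening and the grip force at its end, in the units of the state.
- ctrl.get_obs(): the state, without advancing time (a new reading comes with each control period).
- ctrl.camera(name): name is "scene" or "top" or "wrist"; returns (picture, depth): 384x512x3 uint8, red, green, blue; 384x512 float32, m along the optical axis (not along the pixel's ray), 0 where there is no reading.
- ctrl.camera_params(name): a dict with "intrinsics" (3x3 intrinsics, pixels), "rvec" (rotation vector, rad) and "tvec" (3), from world to camera coordinates, as OpenCV has them; the wrist camera has in their place "T_tool_cam" (4x4, takes a point from camera to tool coordinates, whose origin is the TCP and whose axes are the flange's). Camera axes: x right, y down, z forward; pixel columns grow to the right and rows downward; lengths in m; the calibration is good to about 2 mm. A picture is of the moment at which its call begins: read the wrist's pose just before it. camera_params takes no time and is no camera call.
- ctrl.hand_in(): hands the job in; it is judged then, once.
Trained networks look in the newest picture that a camera, given by its name, has taken for a name from the list of things; names that differ only in an ending like _2 or _b are one class to them, and where a whole thing is asked for, a point or a joint stands for the part that bears it (a point fixed in the world has none). Each returns a list of dicts, best first, with "score" (0 to 1); they miss things now and then, are a little off and sometimes report something else, mostly with a low value. They report only what shows in the picture. A call takes as long as a camera call.
- ctrl.cut_out(camera, target): "region" (384x512 bool, what is visible of it) and "point" ([column, row] in pixels, amid what is visible of it).
- ctrl.tip_of(camera, target): "point" ([column, row] in pixels: a listed point, or the origin of a listed thing).
The state is a dict: "time_s": time; "qpos": joint angles; "joint_vel": joint speeds; "tau": joint torques, N m; "ee_pos": TCP position; "eef_rot": TCP orientation; "force": force on the tool from outside, world axes, zero at the start; "moment": the same for the moment, N m; "grip_width": finger opening in m; "grip_force": force on a finger pad.
Only numpy, scipy, OpenCV 4.12 (cv2) and the standard library are available. Lean on these libraries where they do the work, as an engineer would, in place of code of your own. Each camera call takes 0.05 s, during which the arm holds its last target. There are 200 camera calls.

## Task

The split in this piece of picture-frame moulding has just been glued. Lay it face down in the little bench press between the side rails, split end first, and push it gently until it is fully home against the stop; then turn the knob on top clockwise until the spring foot just touches the wood and give it half a turn more and no further, since too much pressure starves the glue line. Leave it clamped and let go, without disturbing the other things on the table.

Things in the scene. Friction and masses are not known exactly. Their poses are not given: they have to be found in the camera images.
- press: Small grey bench press, fixed. Origin on the table (z = 0) under its vertical screw axis; +x is the push-in direction, from the open mouth to the two posts; z up. Base x -70 to +72, y +-44 mm, 15 mm high. Rails beside the bed: inner faces y = +-30.5 mm, tops z = 27, x -60 to +34 mm, flaring out 10 mm more at the mouth. The moulding's tail overhangs the base when home.
- bed (a point): Point on the cork bed under the screw axis, press axes: x = 0, y = 0, z = 18 mm of the press. The bed is level, x from -68 to +34 mm, 61 mm wide between the rails.
- stop: The stop at the end of the bed: aluminium block with a rubber face. Its origin and axes are the press's own. The rubber face that the moulding must meet is at x = +34 mm, 50 mm wide, z 19 to 32 mm. Push on it gently: under 30 N.
- head: Fixed head of the press: two 14 mm posts (x = 58, y = +-21, to z = 102 mm) and a bridge, x -18 to +75, 35 mm wide (70 at the posts), z 64 to 91 mm. Origin and axes are the press's own. The vertical screw turns in the bridge on the z axis; its spring foot is the only part of the head that reaches the moulding.
- foot_zone (a point): Fixed point of the head on the screw axis, press axes: z = 44 mm. About here is the foot's round rubber face, 34 mm across, turning with the screw. How far the foot is screwed on to its plunger differs each time and is not measured: with the knob at 0 it is 2.5 to 8.5 mm above the seated moulding. Its spring has a preload, so touch is felt as a step in torque; see knob.
- knob (a joint): Turn of the black fluted knob, rad, growing clockwise from above, which lowers knob and foot 10 mm a turn; starts at 0 to 0.4, stays where left. Free, it takes about 0.05 N m. At touch the foot at once presses with about 12 N and the torque rises to 0.2 N m or so in motion, about 0.13 with the hand at rest; then 20 N more per turn. Half a turn past touch gives about 22 N.
- knob_zone (a point): Fixed point of the head on the screw axis, press axes: z = 128 mm: centre of the knob when it reads 0; it sinks 1.59 mm per rad. The knob is round, 36 mm across and 24 mm high (z 116 to 140 mm at 0) on a hub 22 mm across and 10 mm high, with a small white index line on top; it may be gripped at any angle. The bridge's top is at z = 88 mm, its bronze nut at 91 mm.
- moulding: Glued piece of wooden frame moulding, loose, about 0.18 kg: 150 mm long (x), 54 mm wide (y +-27), face down, flat raw back up. Origin at the centre of its underside. 20 mm high for y -27 to +22; the rebate, y +22 to +27, is only 15 mm high. The split, a dark wandering line, runs in from the +x end. Grip it across its width 57 mm from the origin towards -x: that end stays outside the press.
- split_end (a point): Middle of the lower edge of the moulding's split end: x = +75 mm, y = 0, z = 0 in the moulding's axes. Home: this point at the stop's face, x = 34 mm in the press's frame.
- grey_tub: Bystander: round grey tub with a lid, 70 mm across, 80 mm high, loose. Origin at the centre of its underside.
- amber_bottle: Bystander: brown glass bottle with a black cap, 70 mm across, 142 mm high, loose. Origin at the centre of its underside.
- pill_pot: Bystander: small round cream pot with a white lid, 38 mm across, 58 mm high, loose. Origin at the centre of its underside.

How it is judged:
On the way, in this order (a step that is already met when the one before it is completed fails the run):
1. the moulding lies on the bed, fully home against the stop, the foot still clear of it (x of split_end in the frame of press above 0.03 m and y of split_end in the frame of press between -0.007 and 0.007 m and angle between the x axis of moulding and the x axis of press, either way round below 0.1 rad and height (world z) of moulding below 0.022 m and angle between moulding's own z axis and vertical below 0.05 rad and contact force between head and moulding below 1 N), for 0.2 s.
2. the foot touches the moulding (x of split_end in the frame of press above 0.03 m and y of split_end in the frame of press between -0.007 and 0.007 m and angle between the x axis of moulding and the x axis of press, either way round below 0.1 rad and height (world z) of moulding below 0.022 m and angle between moulding's own z axis and vertical below 0.05 rad and contact force between head and moulding above 4 N), for 0.05 s.
At the end, for the whole second after the job is handed in: The moulding lies flat on the bed within 4 mm of the stop, straight within 6 degrees, at rest and clamped by the foot with 20 to 24 N, that is half a turn past touch, a tenth of a turn more or less (x of split_end in the frame of press above 0.03 m and y of split_end in the frame of press between -0.007 and 0.007 m and angle between the x axis of moulding and the x axis of press, either way round below 0.1 rad and height (world z) of moulding below 0.022 m and angle between moulding's own z axis and vertical below 0.05 rad and contact force between head and moulding between 20 and 24 N and linear speed of moulding below 0.01 m/s).
It fails at once if the foot presses the moulding with more than 30 N (nearly a full turn past touch) (contact force between head and moulding above 30 N).
It fails at once if the moulding is pushed against the stop with more than 30 N (contact force between stop and moulding above 30 N).
It fails at once if a bystander is moved more than 20 mm (distance of any of grey_tub, amber_bottle, pill_pot from where it was at the start of the episode above 0.02 m).
It also fails if it takes over 72 s, if anything falls off the work surface, if the arm or the gripper's body presses on something with over 40 N, if the wrist force passes 120 N, or if a joint passes its speed limit or range.

## Working session

There is one attempt and no reset: what is moved stays moved. The work goes in short steps, Python scripts to look and compute and a tool call to move; the robot and the scene stay as the last step left them, time stands still between calls to the robot, and variables do not carry over. Pictures are saved under pics/ and viewed, at most 10 in all, crops included, and the job is handed in when it is done.

Besides the shell and the picture viewer there is one more tool, called after "Call:" as name(argument=value, ...) on one line, values as JSON. move_arm: Moves the arm, as the interface text tells. Its arguments: {"type":"object","properties":{"targets":{"type":"array"},"grip_force":{"type":"number"}},"required":["targets"]}

```bash
mkdir -p pics
cat > h.py <<'E'
import numpy as np, cv2
from scipy.spatial.transform import Rotation as R
from station import ctrl
def ext(cam):
    p=ctrl.camera_params(cam); K=np.array(p["intrinsics"])
    if cam=="wrist":
        o=ctrl.get_obs(); T=np.eye(4); T[:3,:3]=R.from_euler('xyz',o["eef_rot"]).as_matrix(); T[:3,3]=o["ee_pos"]
        return K,T@np.array(p["T_tool_cam"])
    T=np.eye(4); T[:3,:3]=cv2.Rodrigues(np.array(p["rvec"],float))[0]; T[:3,3]=np.ravel(p["tvec"]); return K,np.linalg.inv(T)
def shot(cam,fn=None):
    K,T=ext(cam); im,d=ctrl.camera(cam)
    if fn: cv2.imwrite("pics/"+fn,im[:,:,::-1])
    v,u=np.mgrid[:384,:512]; r=np.stack([u,v,np.ones_like(u)],-1)@np.linalg.inv(K).T
    P=(r*d[...,None])@T[:3,:3].T+T[:3,3]; P[d==0]=np.nan
    return im,P,K,T
def atz(K,T,uv,z):
    r=T[:3,:3]@(np.linalg.inv(K)@np.array([uv[0],uv[1],1.])); return T[:3,3]+r*(z-T[2,3])/r[2]
def rect(P,m,z0,z1):
    q=P[m&(P[...,2]>z0)&(P[...,2]<z1)][:,:2]
    (c,s,a)=cv2.minAreaRect((q*1000).astype(np.float32)); return np.round(c,1),np.round(s,1),round(a,2),len(q)
E
python3 - <<'E'
from h import *
np.set_printoptions(precision=4,suppress=True)
o=ctrl.get_obs(); print(o)
for c in ["top","scene"]:
    im,P,K,T=shot(c,c+"0.png"); print(c,T[:3,3])
    for n in ["press","moulding","knob","grey_tub","amber_bottle","pill_pot"]:
        for r in ctrl.cut_out(c,n)[:2]:
            m=r["region"]; q=P[m]; q=q[~np.isnan(q[:,0])]
            print(n,round(r["score"],2),np.round(r["point"]),m.sum(),"med",np.median(q,0),"min",np.percentile(q,2,0),"max",np.percentile(q,98,0))
    for n,z in [("split_end",0),("bed",.018),("knob_zone",.128),("moulding",0),("press",0),("stop",0)]:
        for r in ctrl.tip_of(c,n)[:2]: print("tip",n,round(r["score"],2),np.round(r["point"]),atz(K,T,r["point"],z))
E
```

```text
{'time_s': 0.0, 'qpos': array([-1.2136,  0.3005,  1.5216, -0.    ,  1.3207, -0.0666]), 'joint_vel': array([-0.002 ,  0.0004, -0.001 , -0.0014,  0.0009, -0.0004]), 'tau': array([  0.0002, -53.18  , -35.2732,   0.0709,   0.0244,  -0.0001]), 'ee_pos': array([ 0.2261, -0.5011,  0.2188]), 'eef_rot': array([-3.1403, -0.0001,  0.4238]), 'force': array([-0.0789,  0.0984,  0.5634]), 'moment': array([0.0573, 0.0032, 0.0308]), 'grip_force': 0.0, 'grip_width': 0.09441638012044688}
top [0.3736 0.1774 1.0277]
press 0.73 [321. 192.] 1893 med [0.6132 0.0275 0.0205] min [ 0.5496 -0.0219  0.0047] max [0.6881 0.0676 0.1402]
moulding 0.56 [223. 211.] 1106 med [0.5524 0.2986 0.0191] min [0.4797 0.2715 0.0027] max [0.6253 0.3271 0.0234]
knob 0.58 [329. 184.] 180 med [0.6159 0.0236 0.1386] min [0.6016 0.0062 0.1047] max [0.6366 0.0382 0.1423]
grey_tub 0.56 [378. 231.] 682 med [ 0.5256 -0.119   0.0775] min [ 0.4974 -0.1551  0.0189] max [ 0.5579 -0.0919  0.0816]
grey_tub 0.34 [327. 175.] 633 med [0.6572 0.0212 0.0894] min [ 0.6012 -0.0154  0.0719] max [0.6897 0.0431 0.1414]
amber_bottle 0.79 [160. 179.] 779 
[... 1145 characters left out ...]
n [0.6662 0.1922 0.0044] max [0.6989 0.2216 0.0605]
amber_bottle 0.91 [158. 263.] 1227 med [0.6011 0.4774 0.0834] min [0.5826 0.4437 0.0079] max [0.6355 0.4982 0.1424]
pill_pot 0.63 [206. 194.] 263 med [0.677  0.2109 0.0434] min [0.6662 0.1495 0.0037] max [0.7303 0.2215 0.0605]
pill_pot 0.52 [158. 262.] 1177 med [0.6003 0.4775 0.0832] min [0.5825 0.4437 0.0094] max [0.633  0.4983 0.142 ]
tip split_end 0.9 [201. 235.] [ 0.6248  0.3079 -0.    ]
tip bed 0.58 [260. 174.] [0.6296 0.0212 0.018 ]
tip knob_zone 0.86 [267. 147.] [0.6109 0.0172 0.128 ]
tip moulding 0.78 [222. 249.] [0.5479 0.31   0.    ]
tip press 0.82 [264. 183.] [0.6084 0.0303 0.    ]
tip stop 0.46 [261. 182.] [0.6183 0.034  0.    ]
```

Run:
```python
from h import *
a=cv2.imread("pics/top0.png")[130:270,130:430]; b=cv2.imread("pics/scene0.png")[110:300,130:340]
a=cv2.resize(a,(600,280),interpolation=3); b=cv2.resize(b,(354,320),interpolation=3)
c=np.zeros((600,600,3),np.uint8); c[:280]=a; c[280:,:354]=b; cv2.imwrite("pics/v1.png",c)
# heights: need fresh clouds
im,P,K,T=shot("top")
X,Y=P[...,0],P[...,1]
mm=(X>.45)&(X<.66)&(Y>.25)&(Y<.35)
print("mould top",rect(P,mm,.0175,.03)); print("mould all",rect(P,mm,.008,.03))
mp=(X>.5)&(X<.75)&(Y>-.06)&(Y<.11)
print("press base",rect(P,mp,.008,.05),"bridge",rect(P,mp,.08,.096),"knob",rect(P,mp,.132,.15))
```

```text
mould top (array([553.6, 297.5]), array([149.5,  51.1]), 2.41, 841)
mould all (array([553.3, 299.3]), array([150.7,  54.8]), 2.45, 1069)
press base (array([637.3,  50.5]), array([181.4, 169.6]), 68.19, 1165) bridge (array([646.2,  17.1]), array([70.1, 93.9]), 81.77, 399) knob (array([618.2,  22. ]), array([33.3, 32.3]), 7.99, 154)
```

View pics/v1.png

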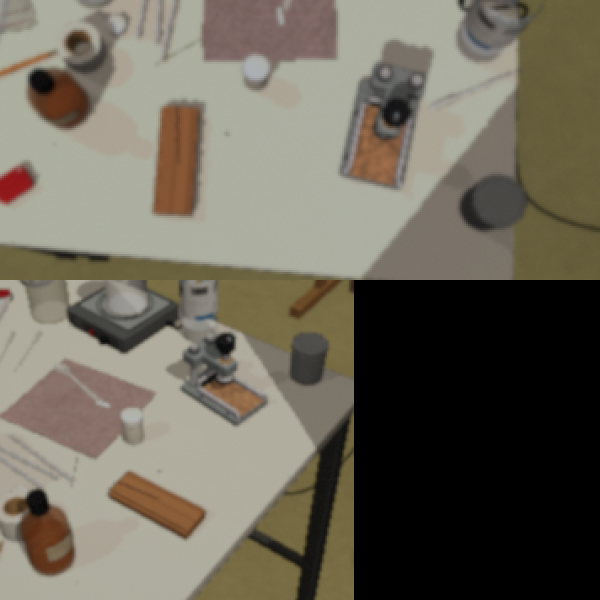

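Run:
```python
from h import *
np.set_printoptions(precision=4,suppress=True)
p=ctrl.camera_params("wrist"); print(p); print(ctrl.get_obs()["ee_pos"])
```

```text
{'intrinsics': array([[290.7835,   0.    , 253.6462],
       [  0.    , 290.7835, 193.4482],
       [  0.    ,   0.    ,   1.    ]]), 'T_tool_cam': array([[-0.0002, -0.9623, -0.2719,  0.0776],
       [ 1.    , -0.0001, -0.0002,  0.0003],
       [ 0.0002, -0.2719,  0.9623, -0.1658],
       [ 0.    ,  0.    ,  0.    ,  1.    ]])}
[ 0.2262 -0.5013  0.2195]
```

Call:
move_arm(targets=[[1,0.65,-0.4,-0.2,0,0,-0.14],[1,1.3,-0.8,-0.4,0,0,-0.28],[1,1.95,-1.2,-0.6,0,0,-0.42],[1,2.6,-1.6,-0.8,0,0,-0.56],[1,3.25,-2,-1,0,0,-0.7],[1,3.9,-2.4,-1.2,0,0,-0.84],[1,4.55,-2.8,-1.3,0,0,-0.98],[1,5.2,-3.2,-1.4,0,0,-1.12],[1,5.85,-3.6,-1.5,0,0,-1.26],[1,6.5,-4,-1.6,0,0,-1.4],[1,7.15,-4.45,-1.6,0,0,-1.54],[1,7.6,-4.75,-1.6,0,0,-1.65]])

```text
time_s: 2.55
ee_pos: [0.4757, -0.1266, 0.2997]
eef_rot: [3.141, 0.0, 2.081]
force: [-0.1, -0.7, -0.2]
grip_width: 0.0939
grip_force: 0.0
```

Call:
move_arm(targets=[[1,0.25,0.5,0,0,0,-0.14],[1,0.5,1,0,0,0,-0.28],[1,0.8,1.5,0,0,0,-0.42],[1,1.1,2,0,0,0,-0.56],[1,1.4,2.6,0,0,0,-0.7],[1,1.76,3.36,0,0,0,-0.84],[1,1.76,3.36,0,0,0,-0.924],[1,1.76,3.36,0,0,0,-0.924]])

```text
time_s: 3.35
ee_pos: [0.5798, 0.0303, 0.2989]
eef_rot: [-3.141, -0.001, 3.0]
force: [0.2, 0.2, -0.0]
grip_width: 0.094
grip_force: 0.0
```

Run:
```python
from h import *
np.set_printoptions(precision=4,suppress=True)
im,P,K,T=shot("wrist","w1.png")
X,Y=P[...,0],P[...,1]
mp=(X>.48)&(X<.75)&(Y>-.06)&(Y<.11)
for a,b in [(.012,.03),(.0165,.0195),(.024,.03),(.08,.096),(.132,.15)]: print(a,b,rect(P,mp,a,b))
for n,z in [("bed",.018),("knob_zone",.128),("press",0),("stop",0),("knob",0.128)]:
    for r in ctrl.tip_of("wrist",n)[:1]: print("tip",n,round(r["score"],2),np.round(r["point"]),atz(K,T,r["point"],z))
o=ctrl.get_obs();print(o["ee_pos"],o["eef_rot"])
cv2.imwrite("pics/w1c.png",im[:,:,::-1])
```

```text
0.012 0.03 (array([618.5,  20.4]), array([ 87.7, 141.4]), 81.68, 3303)
0.0165 0.0195 (array([614.3,  22.1]), array([ 83.6, 130.7]), 80.37, 1723)
0.024 0.03 (array([610.6,  21.6]), array([ 79.4, 124.8]), 81.94, 532)
0.08 0.096 (array([646. ,  15.7]), array([68.7, 92.6]), 82.25, 1160)
0.132 0.15 (array([617.7,  20.1]), array([33.5, 34. ]), 0.23, 629)
tip bed 0.59 [250. 190.] [0.6176 0.0172 0.018 ]
tip knob_zone 0.85 [255. 214.] [0.6202 0.0252 0.128 ]
tip press 0.71 [248. 186.] [0.6162 0.0143 0.    ]
tip stop 0.63 [157. 146.] [ 0.5314 -0.1186  0.    ]Traceback (most recent call last):
  File "<stdin>", line 8, in <module>
ValueError: it knows: amber_bottle, bed, foot_zone, grey_tub, head, knob_zone, moulding, pill_pot, press, split_end, stop
```

View pics/w1.png

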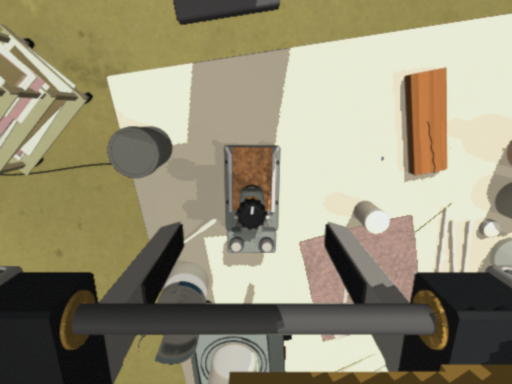

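Call:
move_arm(targets=[[1,0.4,0.8,0,0,0,-0.05],[1,0.8,1.7,0.5,0,0,-0.1],[1,1.2,2.5,1.0,0,0,-0.15],[1,1.6,3.4,1.5,0,0,-0.184],[1,2.0,4.2,2.2,0,0,-0.184],[1,2.41,5.05,2.98,0,0,-0.184],[1,2.41,5.05,2.98,0,0,-0.184],[1,2.41,5.05,2.98,0,0,-0.184]])

```text
time_s: 4.4
ee_pos: [0.4947, 0.298, 0.148]
eef_rot: [-3.14, -0.004, -3.1]
force: [-0.3, -0.6, 0.6]
grip_width: 0.0941
grip_force: 0.0
```

Run:
```python
from h import *
np.set_printoptions(precision=4,suppress=True)
im,P,K,T=shot("wrist","w2.png")
X,Y=P[...,0],P[...,1]
mm=(X>.45)&(X<.66)&(Y>.25)&(Y<.35)
for a,b in [(.0175,.03),(.008,.03),(.004,.03),(.012,.0165)]: print(a,b,rect(P,mm,a,b))
for n,z in [("split_end",0),("moulding",0)]:
    for r in ctrl.tip_of("wrist",n)[:1]: print("tip",n,round(r["score"],2),np.round(r["point"]),atz(K,T,r["point"],z))
o=ctrl.get_obs();print(o["ee_pos"],o["eef_rot"],o["qpos"])
```

```text
0.0175 0.03 (array([553.3, 296.8]), array([149.2,  51. ]), 2.55, 5551)
0.008 0.03 (array([553.4, 298.4]), array([149.9,  54.2]), 2.56, 6154)
0.004 0.03 (array([553.4, 298.4]), array([149.9,  54.2]), 2.56, 6202)
0.012 0.0165 (array([545.2, 320.4]), array([157.9,  49.5]), 20.56, 501)
tip split_end 0.83 [253. 292.] [0.6286 0.302  0.    ]
tip moulding 0.57 [252. 236.] [0.5536 0.2977 0.    ]
[0.4973 0.2959 0.1516] [ 3.1412  0.0014 -3.1025] [ 0.4736  0.4242  1.5157 -0.0002  1.2002 -1.1362]
```

View pics/w2.png

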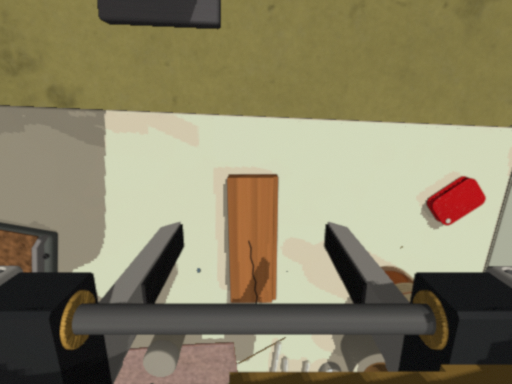

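Call:
move_arm(grip_force=40, targets=[[1,0.02,0,0.7,0,0,-0.005],[1,0.02,0,1.4,0,0,-0.005],[1,0.02,0,2.1,0,0,-0.005],[1,0.02,0,2.55,0,0,-0.005],[1,0.02,0,2.71,0,0,-0.005],[1,0.02,0,2.71,0,0,-0.005],[-1,0.02,0,2.71,0,0,-0.005],[-1,0.02,0,2.71,0,0,-0.005],[-1,0.02,0,2.71,0,0,-0.005],[-1,0.02,0,2.71,0,0,-0.005],[-1,0.02,0,2.71,0,0,-0.005],[-1,0.02,0,2.71,0,0,-0.005]])

```text
time_s: 5.75
ee_pos: [0.4956, 0.2967, 0.0151]
eef_rot: [3.142, 0.0, -3.096]
force: [-0.6, -0.4, 1.8]
grip_width: 0.0535
grip_force: 40.0
```

Call:
move_arm(targets=[[-1,0,0,-0.4,0,0,0],[-1,0,0,-1.0,0,0,0],[-1,0.1,-0.4,-1.6,0,0,0.02],[-1,0.4,-1.0,-2.1,0,0,0.05],[-1,0.7,-1.7,-2.1,0,0,0.08],[-1,1.0,-2.4,-2.1,0,0,0.11],[-1,1.3,-3.2,-2.1,0,0,0.14],[-1,1.6,-4.0,-2.1,0,0,0.17],[-1,1.8,-4.6,-2.1,0,0,0.187],[-1,1.9,-4.85,-2.1,0,0,0.187],[-1,1.9,-4.85,-2.1,0,0,0.187],[-1,1.9,-4.85,-2.1,0,0,0.187]])

```text
time_s: 6.95
ee_pos: [0.4118, 0.0503, 0.12]
eef_rot: [3.141, 0.0, 2.999]
force: [0.7, 0.2, -2.4]
grip_width: 0.0537
grip_force: 40.0
```

```bash
cat > m.py <<'E'
from h import *
np.set_printoptions(precision=4,suppress=True)
import sys
def look(cam,fn,zoff):
    im,P,K,T=shot(cam,fn)
    o=ctrl.get_obs(); p=o["ee_pos"]; Rt=R.from_euler('xyz',o["eef_rot"]).as_matrix()
    print(p,o["eef_rot"],o["force"],o["grip_force"],o["time_s"])
    y=R.from_matrix(Rt).as_euler('xyz')[2]+np.pi; f=np.array([np.cos(y),np.sin(y)])
    D=P[...,:2]-p[:2]; a=D@f; b=D@np.array([-f[1],f[0]])
    # moulding top surface, press frame yaw
    m=(a>0.02)&(a<.15)&(abs(b)<.04)&(abs(P[...,2]-zoff)<.012)
    q=P[m]; A=np.c_[a[m],b[m],np.ones(m.sum())]; 
    s=np.linalg.lstsq(A,q[:,2],rcond=None)[0]; r=q[:,2]-A@s; k=abs(r)<.003
    s=np.linalg.lstsq(A[k],q[k,2],rcond=None)[0]
    m2=m.copy(); m2[m]=k
    print("plane pitch,roll,z at tool",s, "rect",rect(P,m2,0,1), "fmax",np.percentile(a[m2],99.5))
    c=np.array([.6177,.0202]); g=-.141; e=P[...,:2]-c
    print("press-frame x max, y range",np.percentile((e@[np.cos(g),np.sin(g)])[m2],[.5,99.5]),np.percentile((e@[-np.sin(g),np.cos(g)])[m2],[.5,99.5]))
    return im,P
E
python3 - <<'E'
from m import *
im,P=look("wrist","w3.png",.121)
X,Y=P[...,0],P[...,1]
mp=(X>.52)&(X<.75)&(Y>-.06)&(Y<.11)
for a,b in [(.012,.03),(.08,.096),(.132,.15)]: print(a,b,rect(P,mp,a,b))
E
```

```text
[0.4118 0.0506 0.12  ] [3.1415 0.0001 3.0001] [ 0.4178 -0.5711 -1.5689] 39.998833537101746 7.0
plane pitch,roll,z at tool [-0.0031 -0.0063  0.1254] rect (array([468.4,  40.6]), array([53.4, 74.7]), 81.86, 4529) fmax 0.0933026638969244
press-frame x max, y range [-0.1879 -0.1148] [-0.027   0.0246]
0.012 0.03 (array([592.9,  68.2]), array([ 0.1, 26. ]), 81.19, 4)
0.08 0.096 (array([0., 0.]), array([0., 0.]), 0.0, 0)
0.132 0.15 (array([0., 0.]), array([0., 0.]), 0.0, 0)
```

View pics/w3.png

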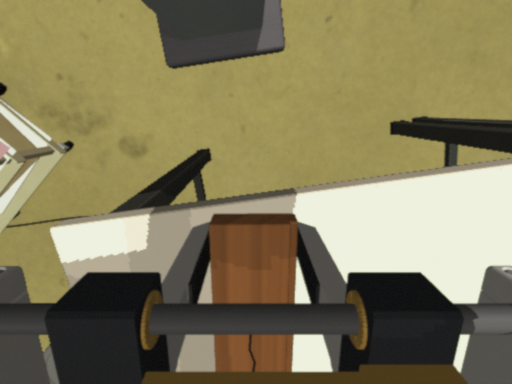

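Call:
move_arm(targets=[[-1,0.05,-0.022,0.6,0,0,0],[-1,0.05,-0.022,1.2,0,0,0],[-1,0.05,-0.022,1.6,0,0,0],[-1,0.05,-0.022,1.71,0,0,0],[-1,0.0,-0.022,1.71,0,0,0],[-1,-0.15,-0.022,1.71,0,0,0],[-1,-0.3,-0.022,1.71,0,0,0],[-1,-0.4,-0.022,1.71,0,0,0],[-1,-0.5,-0.022,1.71,0,0,0],[-1,-0.6,-0.022,1.71,0,0,0],[-1,-0.7,-0.022,1.71,0,0,0],[-1,-0.7,-0.022,1.71,0,0,0]])

```text
time_s: 8.2
ee_pos: [0.4467, 0.0439, 0.0345]
eef_rot: [3.142, 0.0, 3.0]
force: [-0.4, 0.1, -2.1]
grip_width: 0.0535
grip_force: 40.0
```

Call:
move_arm(targets=[[-1,-0.15,0,0,0,0,0],[-1,-0.3,0,0,0,0,0],[-1,-0.45,0,0,0,0,0],[-1,-0.6,0,0,0,0,0],[-1,-0.75,0,0,0,0,0],[-1,-0.9,0,0,0,0,0],[-1,-1.05,0,0,0,0,0],[-1,-1.2,0,0,0,0,0],[-1,-1.2,0,0,0,0,0]])

```text
time_s: 9.1
ee_pos: [0.5064, 0.0354, 0.0345]
eef_rot: [3.142, 0.0, 3.0]
force: [0.2, -0.3, -1.3]
grip_width: 0.0535
grip_force: 40.0
```

Run:
```python
from m import *
im,P=look("wrist","w4.png",.040)
X,Y=P[...,0],P[...,1]
c=np.array([.6177,.0202]); g=-.141; e=P[...,:2]-c
px=e@[np.cos(g),np.sin(g)]; py=e@[-np.sin(g),np.cos(g)]
m=(px>-.056)&(px<-.03)&(abs(py)<.042)&(P[...,2]>.023)&(P[...,2]<.031)
print("rails y",[(np.percentile(py[m&s],[2,98])) for s in (py<-.028,py>.028) if (m&s).sum()],m.sum())
mp=(abs(px)<.1)&(abs(py)<.06)
print(rect(P,mp,.08,.096),rect(P,mp,.132,.15))
```

```text
[0.5057 0.0355 0.0343] [-3.1415 -0.0002  2.9997] [-0.0899  0.5938 -2.1692] 39.99876379966736 9.15
plane pitch,roll,z at tool [-0.0053 -0.0149  0.0399] rect (array([564.1,  25.9]), array([53.7, 78.3]), 81.93, 4651) fmax 0.09430278449804165
press-frame x max, y range [-0.0928 -0.0187] [-0.0284  0.0235]
rails y [array([-0.0356, -0.0309]), array([0.0308, 0.0367])] 164
(array([0., 0.]), array([0., 0.]), 0.0, 0) (array([0., 0.]), array([0., 0.]), 0.0, 0)
```

View pics/w4.png

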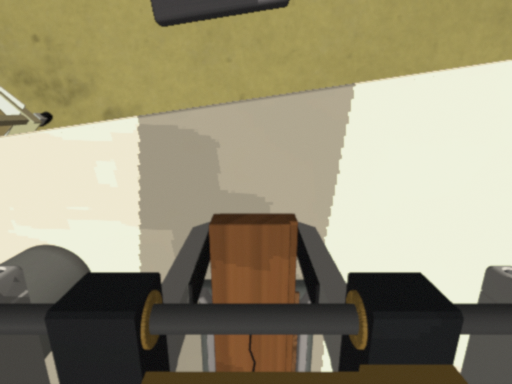

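Call:
move_arm(targets=[[-1,-0.08,0,0.02,0,0,0],[-1,-0.16,0,0.03,0,0,0],[-1,-0.22,0,0.03,0,0,0],[-1,-0.25,0,0.03,0,0,0],[-1,-0.27,0,0.03,0,0,0],[-1,-0.28,0,0.03,0,0,0],[-1,-0.28,0,0.03,0,0,0]])

```text
time_s: 9.85
ee_pos: [0.5194, 0.0336, 0.033]
eef_rot: [3.142, 0.0, 3.0]
force: [-2.0, 0.6, 2.7]
grip_width: 0.0535
grip_force: 40.0
```

Call:
move_arm(targets=[[-1,-0.01,0,0,0,0,0],[-1,-0.02,0,0,0,0,0],[-1,-0.02,0,0,0,0,0]])

```text
time_s: 10.15
ee_pos: [0.52, 0.0335, 0.033]
eef_rot: [-3.142, -0.001, 3.0]
force: [-6.3, 0.1, 6.6]
grip_width: 0.0536
grip_force: 40.0
```

Call:
move_arm(targets=[[-1,-0.01,0,0,0,0,0],[-1,-0.02,0,0,0,0,0],[-1,-0.02,0,0,0,0,0]])

```text
time_s: 10.45
ee_pos: [0.5201, 0.0335, 0.033]
eef_rot: [-3.141, -0.003, 3.0]
force: [-13.2, 1.4, 12.2]
grip_width: 0.0539
grip_force: 40.0
```

Call:
move_arm(targets=[[-1,0.02,0,0,0,0,0],[-1,0.02,0,0,0,0,0],[0.4,0.02,0,0,0,0,0],[0.4,0.02,0,0,0,0,0],[0.4,0.02,0,0,0,0,0],[0.4,0.02,0,-0.3,0,0,0],[0.4,0.02,0,-1.0,0,0,0],[0.4,0.02,0,-1.8,0,0,0],[0.4,0.02,0,-2.6,0,0,0],[0.4,-0.1,0,-3.4,0,0,0],[0.4,-0.5,0,-4.0,0,0,0],[0.4,-0.5,0,-4.0,0,0,0]])

```text
time_s: 11.65
ee_pos: [0.5486, 0.0295, 0.2371]
eef_rot: [3.141, 0.007, 3.0]
force: [-0.0, 0.2, -0.3]
grip_width: 0.0659
grip_force: 0.0
```

Run:
```python
from m import *
im,P,K,T=shot("wrist","w5.png")
c=np.array([.6177,.0202]); g=-.141; e=P[...,:2]-c
px=e@[np.cos(g),np.sin(g)]; py=e@[-np.sin(g),np.cos(g)]; z=P[...,2]
m=(px>-.15)&(px<-.03)&(abs(py)<.045)&(z>.033)&(z<.045)
A=np.c_[px[m],py[m],np.ones(m.sum())]; print("plane",np.linalg.lstsq(A,z[m],rcond=None)[0])
print("x",np.percentile(px[m],[.3,99.7]),"y",np.percentile(py[m],[.5,99.5]),rect(P,m,.033,.045))
mp=(abs(px)<.1)&(abs(py)<.06)
print(rect(P,mp,.08,.096),rect(P,mp,.132,.15), np.nanmedian(z[mp&(z>.13)]))
for n,zz in [("split_end",.018),("moulding",.018),("knob_zone",.128)]:
    for r in ctrl.tip_of("wrist",n)[:1]: print("tip",n,round(r["score"],2),np.round(r["point"]),atz(K,T,r["point"],zz))
o=ctrl.get_obs();print(o["ee_pos"],o["eef_rot"],o["force"],o["moment"],o["qpos"],o["grip_width"])
```

```text
plane [ 0.0035 -0.0311  0.0384]
x [-0.1152 -0.0305] y [-0.0285  0.0245] (array([545.5,  28.6]), array([53.9, 85.4]), 82.0, 2675)
(array([646.,  16.]), array([70.1, 92.8]), 82.45, 1376) (array([617.8,  20.4]), array([34. , 33.9]), 63.24, 843) 0.33842859400545394
tip split_end 0.91 [254. 244.] [0.6531 0.0142 0.018 ]
tip moulding 0.74 [256. 193.] [0.5784 0.0272 0.018 ]
tip knob_zone 0.76 [255. 258.] [0.6167 0.0202 0.128 ]
[0.5454 0.0298 0.2315] [-3.1413 -0.0023  2.9999] [-0.1112  0.3365 -0.7256] [ 0.0944 -0.1128  0.0266] [-0.0124  0.2836  1.5137 -0.      1.3466 -1.4415] 0.06582958956650391
```

View pics/w5.png

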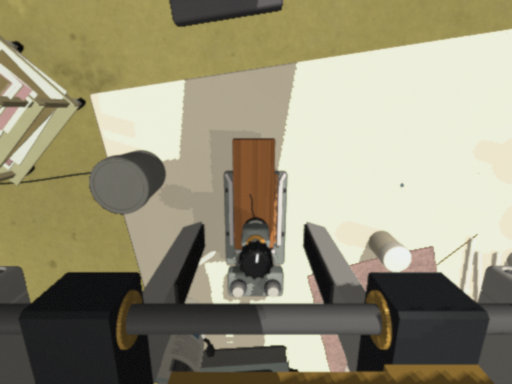

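Call:
move_arm(targets=[[0.4,-0.3,0,0,0,0,-0.14],[0.4,-0.6,0.01,0.2,0,0,-0.28],[0.4,-0.9,0.01,0.5,0,0,-0.42],[0.4,-1.2,0.016,0.8,0,0,-0.56],[0.4,-1.46,0.016,0.8,0,0,-0.7],[0.4,-1.46,0.016,0.8,0,0,-0.84],[0.4,-1.46,0.016,0.8,0,0,-0.95],[0.4,-1.46,0.016,0.8,0,0,-0.95],[0.4,-1.46,0.016,0.8,0,0,-0.95]])

```text
time_s: 12.75
ee_pos: [0.6181, 0.0203, 0.1922]
eef_rot: [3.141, -0.001, -2.337]
force: [0.1, -0.4, -0.1]
grip_width: 0.0657
grip_force: 0.0
```

```bash
cat > s.py <<'E'
from h import *
import sys
np.set_printoptions(precision=3,suppress=True)
r=[]
for i in range(int(sys.argv[1]) if len(sys.argv)>1 else 3):
    ctrl.camera("top"); o=ctrl.get_obs(); r.append([*o["force"],*o["moment"],o["tau"][5]])
print("F,M,tau6",np.mean(r,0),"sd",np.std(np.array(r)[:,5:],axis=0),o["ee_pos"],o["eef_rot"],"q6",o["qpos"][5],"t",o["time_s"],o["grip_width"])
E
python3 s.py
```

```text
F,M,tau6 [-0.541 -0.055 -0.038  0.126 -0.06  -0.032 -0.002] sd [0.005 0.051] [0.618 0.02  0.193] [ 3.141 -0.    -2.335] q6 -2.4033894616722042 t 12.9 0.06610330632707236
```

Call:
move_arm(grip_force=25, targets=[[0.4,0,0,0.5,0,0,0],[0.4,0,0,1.0,0,0,0],[0.4,0,0,1.36,0,0,0],[0.4,0,0,1.36,0,0,0],[-1,0,0,1.36,0,0,0],[-1,0,0,1.36,0,0,0],[-1,0,0,1.36,0,0,0],[-1,0,0,1.36,0,0,0],[-1,0,0,1.36,0,0,0]])

```text
time_s: 13.8
ee_pos: [0.6188, 0.0202, 0.1256]
eef_rot: [-3.141, 0.001, -2.333]
force: [-0.6, 0.0, 2.1]
grip_width: 0.0354
grip_force: 25.0
```

```bash
python3 s.py
```

```text
F,M,tau6 [-0.266 -0.359  4.994  0.069 -0.04  -0.042 -0.009] sd [0.02  0.002] [0.619 0.02  0.126] [-3.141  0.001 -2.333] q6 -2.405435045202832 t 13.95 0.03567535699480805
```

Call:
move_arm(targets=[[-1,0,0,0.003,0,0,0.1],[-1,0,0,0.006,0,0,0.2],[-1,0,0,0.009,0,0,0.3],[-1,0,0,0.013,0,0,0.4],[-1,0,0,0.016,0,0,0.5],[-1,0,0,0.019,0,0,0.6],[-1,0,0,0.019,0,0,0.6]])

```text
time_s: 14.65
ee_pos: [0.6184, 0.0209, 0.1246]
eef_rot: [3.141, 0.0, -2.937]
force: [-3.1, 3.8, 7.9]
grip_width: 0.0356
grip_force: 25.0
```

```bash
python3 s.py
```

```text
F,M,tau6 [-3.322  3.796  7.403  0.785  0.477 -0.05   0.219] sd [0.028 0.249] [0.618 0.021 0.125] [ 3.141  0.    -2.933] q6 -1.8053362484342168 t 14.8 0.03596826257577258
```

Call:
move_arm(targets=[[-1,0.007,0.012,-0.012,0,0,0.1],[-1,0.007,0.012,-0.009,0,0,0.2],[-1,0.007,0.012,-0.005,0,0,0.3],[-1,0.007,0.012,-0.002,0,0,0.4],[-1,0.007,0.012,-0.002,0,0,0.4]])

```text
time_s: 15.3
ee_pos: [0.6182, 0.0216, 0.1241]
eef_rot: [3.14, 0.0, 2.947]
force: [1.4, 5.2, 0.0]
grip_width: 0.0355
grip_force: 25.0
```

```bash
python3 s.py 4
```

```text
F,M,tau6 [ 2.076  4.719  0.073  0.89  -0.534  0.001  0.164] sd [0.034 0.245] [0.618 0.022 0.124] [3.14 0.   2.95] q6 -1.4045989151549518 t 15.5 0.03537009101164081
```

Call:
move_arm(targets=[[-1,0,0,0.003,0,0,0.1],[-1,0,0,0.006,0,0,0.2],[-1,0,0,0.01,0,0,0.3],[-1,0,0,0.013,0,0,0.4],[-1,0,0,0.013,0,0,0.4]])

```text
time_s: 16.0
ee_pos: [0.6184, 0.022, 0.1234]
eef_rot: [3.139, -0.0, 2.547]
force: [4.5, 7.8, -0.5]
grip_width: 0.0356
grip_force: 25.0
```

```bash
python3 s.py 4
```

```text
F,M,tau6 [ 4.006  8.142 -0.149  1.443 -0.843 -0.035  0.172] sd [0.024 0.245] [0.618 0.022 0.123] [ 3.139 -0.     2.55 ] q6 -1.0046033678757558 t 16.2 0.03518915083756376
```

Call:
move_arm(targets=[[0.2,0,0,0,0,0,0],[0.2,0,0,0,0,0,0],[0.2,-0.031,0.033,0,0,0,-0.14],[0.2,-0.031,0.033,0,0,0,-0.28],[0.2,-0.031,0.033,0,0,0,-0.42],[0.2,-0.031,0.033,0,0,0,-0.56],[0.2,-0.031,0.033,0,0,0,-0.7],[0.2,-0.031,0.033,0,0,0,-0.84],[0.2,-0.031,0.033,0,0,0,-0.98],[0.2,-0.031,0.033,0,0,0,-1.12],[0.2,-0.031,0.033,0,0,0,-1.26],[0.2,-0.031,0.033,0,0,0,-1.35]])

```text
time_s: 17.4
ee_pos: [0.6201, 0.0211, 0.1233]
eef_rot: [3.141, -0.0, -2.378]
force: [-1.1, -0.7, -0.8]
grip_width: 0.0562
grip_force: 0.0
```

Call:
move_arm(targets=[[0.2,0,0,0,0,0,0],[-1,0,0,0,0,0,0],[-1,0,0,0,0,0,0],[-1,0,0,0,0,0,0],[-1,0,0,0,0,0,0]])

```text
time_s: 17.9
ee_pos: [0.6201, 0.0214, 0.1234]
eef_rot: [3.141, -0.0, -2.384]
force: [-2.7, 0.4, 0.9]
grip_width: 0.0356
grip_force: 25.0
```

```bash
python3 s.py 3
```

```text
F,M,tau6 [-1.781  1.259  0.956  0.331  0.272 -0.042 -0.036] sd [0.047 0.006] [0.62  0.021 0.123] [ 3.141 -0.    -2.384] q6 -2.3533709587003377 t 18.05 0.03581783592145522
```

Call:
move_arm(targets=[[-1,0,0,0.003,0,0,0.1],[-1,0,0,0.006,0,0,0.2],[-1,0,0,0.01,0,0,0.3],[-1,0,0,0.013,0,0,0.4],[-1,0,0,0.013,0,0,0.4]])

```text
time_s: 18.55
ee_pos: [0.6201, 0.0214, 0.1228]
eef_rot: [3.141, -0.0, -2.785]
force: [-2.8, 1.9, 1.0]
grip_width: 0.0353
grip_force: 25.0
```

```bash
python3 s.py 4
```

```text
F,M,tau6 [-2.855  2.013  1.122  0.417  0.413 -0.021  0.284] sd [0.033 0.347] [0.62  0.021 0.123] [ 3.141 -0.    -2.781] q6 -1.9559922035087598 t 18.75 0.03569578174862571
```

Call:
move_arm(targets=[[-1,0,0,0.003,0,0,0.1],[-1,0,0,0.006,0,0,0.2],[-1,0,0,0.01,0,0,0.3],[-1,0,0,0.013,0,0,0.4]])

```text
time_s: 19.15
ee_pos: [0.6202, 0.0214, 0.1221]
eef_rot: [3.142, -0.0, 3.098]
force: [-2.5, 2.5, 1.9]
grip_width: 0.0356
grip_force: 25.0
```

```bash
sed -i 's/^print.*/r=np.array(r); print("F",r[:,:3].mean(0),"mz",r[:,5],r[:,5].mean(),"tau6",r[:,6],o["ee_pos"],o["eef_rot"][2],"q6",o["qpos"][5],"t",o["time_s"])/' s.py; python3 s.py 4
```

```text
F [-3.543  2.272  1.773] mz [-0.091 -0.061 -0.08  -0.073] -0.07624951196067793 tau6 [-1.617  1.822  0.835  0.231] [0.62  0.021 0.122] 3.1035713293039207 q6 -1.5574944269652804 t 19.35
```

Call:
move_arm(targets=[[-1,0,0,0.003,0,0,0.1],[-1,0,0,0.006,0,0,0.2],[-1,0,0,0.01,0,0,0.3],[-1,0,0,0.013,0,0,0.4]])

```text
time_s: 19.75
ee_pos: [0.6202, 0.0213, 0.1215]
eef_rot: [-3.142, -0.0, 2.699]
force: [-3.0, 2.1, 2.0]
grip_width: 0.0357
grip_force: 25.0
```

```bash
python3 s.py 4
```

```text
F [-3.756  2.298  1.786] mz [-0.093 -0.058 -0.032 -0.022] -0.0509982030977061 tau6 [-1.572  1.819  0.814  0.212] [0.62  0.021 0.122] 2.704410605591015 q6 -1.1583668073420736 t 19.95
```

Call:
move_arm(targets=[[-1,0,0,0.003,0,0,0.1],[-1,0,0,0.006,0,0,0.2],[-1,0,0,0.01,0,0,0.3],[-1,0,0,0.013,0,0,0.4]])

```text
time_s: 20.35
ee_pos: [0.6202, 0.0213, 0.1209]
eef_rot: [-3.141, -0.0, 2.3]
force: [-3.8, 2.7, 2.5]
grip_width: 0.0355
grip_force: 25.0
```

```bash
python3 s.py 4
```

```text
F [-3.869  2.261  2.281] mz [-0.069 -0.075 -0.079 -0.008] -0.057665704539996934 tau6 [-1.556  1.818  0.806  0.208] [0.62  0.021 0.121] 2.3047505764761986 q6 -0.7587103256209566 t 20.55
```

Call:
move_arm(targets=[[-1,0,0,0.003,0,0,0.1],[-1,0,0,0.006,0,0,0.2],[-1,0,0,0.01,0,0,0.3],[-1,0,0,0.013,0,0,0.4]])

```text
time_s: 20.95
ee_pos: [0.6202, 0.0213, 0.1202]
eef_rot: [-3.141, -0.0, 1.9]
force: [-4.2, 1.8, 2.4]
grip_width: 0.0351
grip_force: 25.0
```

```bash
python3 s.py 4
```

```text
F [-4.643  2.282  2.231] mz [-0.107 -0.051 -0.048 -0.072] -0.06925759097825121 tau6 [-1.55   1.8    0.673  0.142] [0.62  0.021 0.12 ] 1.9056521849808203 q6 -0.3596006339820943 t 21.15
```

Call:
move_arm(targets=[[-1,0,0,0.003,0,0,0.1],[-1,0,0,0.006,0,0,0.2],[-1,0,0,0.01,0,0,0.3],[-1,0,0,0.013,0,0,0.4]])

```text
time_s: 21.55
ee_pos: [0.6202, 0.0213, 0.1196]
eef_rot: [-3.141, 0.0, 1.502]
force: [-4.2, 1.7, 2.4]
grip_width: 0.0355
grip_force: 25.0
```

```bash
python3 s.py 4
```

```text
F [-4.785  2.522  3.09 ] mz [-0.051 -0.061 -0.064 -0.019] -0.04868269175178909 tau6 [-1.3    1.603  0.563  0.109] [0.62  0.021 0.12 ] 1.5056912968880831 q6 0.04035624831266589 t 21.75
```

Call:
move_arm(targets=[[-1,0,0,0.003,0,0,0.1],[-1,0,0,0.006,0,0,0.2],[-1,0,0,0.01,0,0,0.3],[-1,0,0,0.013,0,0,0.4]])

```text
time_s: 22.15
ee_pos: [0.6201, 0.0213, 0.119]
eef_rot: [-3.141, 0.0, 1.102]
force: [-3.9, 3.5, 3.5]
grip_width: 0.0357
grip_force: 25.0
```

```bash
python3 s.py 4
```

```text
F [-4.956  1.884  3.615] mz [-0.035 -0.033 -0.027 -0.029] -0.03081391613140958 tau6 [-1.301  1.603  0.563  0.109] [0.62  0.021 0.119] 1.1057067570600283 q6 0.44033132344861287 t 22.35
```

Call:
move_arm(targets=[[-1,0,0,0.003,0,0,0.1],[-1,0,0,0.006,0,0,0.2],[-1,0,0,0.008,0,0,0.3],[-1,0,0,0.01,0,0,0.4]])

```text
time_s: 22.75
ee_pos: [0.6201, 0.0213, 0.1183]
eef_rot: [-3.141, 0.0, 0.702]
force: [-3.7, 2.0, 1.7]
grip_width: 0.0353
grip_force: 25.0
```

```bash
python3 s.py 4
```

```text
F [-4.888  2.356  2.137] mz [-0.057 -0.038 -0.053 -0.069] -0.05436425486159052 tau6 [-1.374  1.702  0.601  0.12 ] [0.62  0.021 0.118] 0.7064814482917545 q6 0.8395410908954288 t 22.95
```

Call:
move_arm(targets=[[-1,0,0,0.003,0,0,0.1],[-1,0,0,0.006,0,0,0.2],[-1,0,0,0.008,0,0,0.3],[-1,0,0,0.01,0,0,0.4]])

```text
time_s: 23.35
ee_pos: [0.6201, 0.0213, 0.1178]
eef_rot: [-3.141, 0.0, 0.303]
force: [-3.7, 2.6, 1.6]
grip_width: 0.0356
grip_force: 25.0
```

```bash
python3 s.py 4
```

```text
F [-4.524  2.494  1.53 ] mz [-0.11  -0.164 -0.136 -0.1  ] -0.1275759761981551 tau6 [-1.468  1.617  0.528  0.051] [0.62  0.021 0.118] 0.307247128024265 q6 1.2387423228597487 t 23.55
```

Call:
move_arm(targets=[[-1,0,0,0.003,0,0,0.1],[-1,0,0,0.006,0,0,0.2],[-1,0,0,0.01,0,0,0.3],[-1,0,0,0.013,0,0,0.4]])

```text
time_s: 23.95
ee_pos: [0.6201, 0.0213, 0.1172]
eef_rot: [3.142, 0.0, -0.096]
force: [-4.9, 2.6, 1.4]
grip_width: 0.0354
grip_force: 25.0
```

```bash
python3 s.py 4
```

```text
F [-4.789  2.247  1.37 ] mz [-0.129 -0.133 -0.196 -0.201] -0.1647890973785189 tau6 [-1.323  1.448  0.442  0.004] [0.62  0.021 0.117] -0.09273268907347454 q6 1.6387743839963023 t 24.15
```

Call:
move_arm(targets=[[-1,0,0,0.003,0,0,0.1],[-1,0,0,0.006,0,0,0.2],[-1,0,0,0.01,0,0,0.3],[-1,0,0,0.013,0,0,0.4]])

```text
time_s: 24.55
ee_pos: [0.6201, 0.0213, 0.1166]
eef_rot: [3.141, 0.0, -0.496]
force: [-4.3, 2.1, 2.1]
grip_width: 0.0357
grip_force: 25.0
```

```bash
python3 s.py 6
```

```text
F [-5.032  2.502  2.252] mz [-0.17  -0.188 -0.161 -0.194 -0.197 -0.175] -0.18091362744525277 tau6 [-1.302  1.42   0.419 -0.015 -0.137 -0.167] [0.62  0.021 0.117] -0.4925907067171351 q6 2.038561925631333 t 24.85
```

Call:
move_arm(targets=[[0.2,0,0,0,0,0,0],[0.2,0,0,0,0,0,0],[0.2,0,0,0,0,0,-0.14],[0.2,0,0,0,0,0,-0.28],[0.2,0,0,0,0,0,-0.42],[0.2,0,0,0,0,0,-0.56],[0.2,0,0,0,0,0,-0.7],[0.2,0,0,0,0,0,-0.84],[0.2,0,0,0,0,0,-0.98],[0.2,0,0,0,0,0,-1.12],[0.2,0,0,0,0,0,-1.26],[0.2,0,0,0,0,0,-1.4]])

```text
time_s: 26.05
ee_pos: [0.6205, 0.021, 0.1166]
eef_rot: [3.141, -0.0, 0.909]
force: [1.1, -0.1, 0.3]
grip_width: 0.0567
grip_force: 0.0
```

```bash
python3 s.py 4
```

```text
F [ 0.439 -0.307 -0.244] mz [-0.011 -0.027 -0.014 -0.021] -0.018084873333120966 tau6 [ 2.476 -2.722 -1.359 -0.493] [0.62  0.021 0.117] 0.8970633868246327 q6 0.6488615629979161 t 26.25
```

Call:
move_arm(targets=[[0.2,0,0,0,0,0,-0.14],[0.2,0,0,0,0,0,-0.28],[0.2,0,0,0,0,0,-0.42],[0.2,0,0,0,0,0,-0.56],[0.2,0,0,0,0,0,-0.7],[0.2,0,0,0,0,0,-0.8],[0.2,0,0,0,0,0,-0.8],[-1,0,0,0,0,0,-0.8],[-1,0,0,0,0,0,-0.8],[-1,0,0,0,0,0,-0.8],[-1,0,0,0,0,0,-0.8]])

```text
time_s: 27.35
ee_pos: [0.6201, 0.0212, 0.1166]
eef_rot: [-3.141, -0.0, 1.699]
force: [-2.2, -0.1, 1.0]
grip_width: 0.0355
grip_force: 25.0
```

```bash
python3 s.py 4
```

```text
F [-2.674 -0.801  1.348] mz [-0.061 -0.095 -0.069 -0.094] -0.07963086746666193 tau6 [-0.026 -0.04  -0.05  -0.058] [0.62  0.021 0.117] 1.6993648693130712 q6 -0.153321949637995 t 27.55
```

Call:
move_arm(targets=[[-1,0,0,0.003,0,0,0.1],[-1,0,0,0.006,0,0,0.2],[-1,0,0,0.01,0,0,0.3],[-1,0,0,0.013,0,0,0.4],[-1,0,0,0.016,0,0,0.5],[-1,0,0,0.019,0,0,0.6],[-1,0,0,0.022,0,0,0.7],[-1,0,0,0.026,0,0,0.8],[-1,0,0,0.029,0,0,0.9],[-1,0,0,0.032,0,0,1.0]])

```text
time_s: 28.55
ee_pos: [0.62, 0.0213, 0.1151]
eef_rot: [-3.141, 0.0, 0.696]
force: [-3.7, -0.3, 2.1]
grip_width: 0.0353
grip_force: 25.0
```

```bash
python3 s.py 5
```

```text
F [-4.578 -0.086  2.622] mz [-0.156 -0.219 -0.176 -0.148 -0.17 ] -0.17347461757746901 tau6 [-1.736  1.594  0.711  0.146 -0.083] [0.62  0.021 0.115] 0.7023628161953539 q6 0.8437040091066867 t 28.8
```

Call:
move_arm(targets=[[-1,0,0,0.003,0,0,0.1],[-1,0,0,0.006,0,0,0.2],[-1,0,0,0.01,0,0,0.3],[-1,0,0,0.013,0,0,0.4],[-1,0,0,0.016,0,0,0.5],[-1,0,0,0.019,0,0,0.6],[-1,0,0,0.022,0,0,0.7],[-1,0,0,0.026,0,0,0.8],[-1,0,0,0.029,0,0,0.9],[-1,0,0,0.032,0,0,1.0],[-1,0,0,0.035,0,0,1.1],[-1,0,0,0.038,0,0,1.2]])

```text
time_s: 30.0
ee_pos: [0.62, 0.0214, 0.1131]
eef_rot: [3.141, 0.001, -0.501]
force: [-5.1, 1.3, 3.4]
grip_width: 0.0354
grip_force: 25.0
```

```bash
python3 s.py 5
```

```text
F [-5.361  1.028  3.667] mz [-0.1   -0.207 -0.215 -0.159 -0.172] -0.1704895742417595 tau6 [-1.336  1.36   0.382 -0.042 -0.16 ] [0.62  0.021 0.113] -0.4981646621283755 q6 2.0442692999872794 t 30.25
```

Call:
move_arm(targets=[[-1,0,0,0,0,0,0],[0.3,0,0,0,0,0,0],[0.3,0,0,0,0,0,0],[0.3,0,0,0,0,0,0],[0.3,0,0,-0.3,0,0,0],[0.3,0,0,-0.8,0,0,0],[0.3,0,0,-1.6,0,0,0],[0.3,0,0,-2.4,0,0,0],[0.3,0,0,-3.0,0,0,0],[0.3,0,0,-3.0,0,0,0]])

```text
time_s: 31.25
ee_pos: [0.6214, 0.0213, 0.2692]
eef_rot: [-3.138, -0.008, -0.5]
force: [-0.0, 0.4, -0.2]
grip_width: 0.0612
grip_force: 0.0
```

Run:
```python
from h import *
np.set_printoptions(precision=4,suppress=True)
im,P,K,T=shot("top","t9.png")
c=np.array([.6177,.0202]); g=-.141; e=P[...,:2]-c
px=e@[np.cos(g),np.sin(g)]; py=e@[-np.sin(g),np.cos(g)]; z=P[...,2]
m=(px>-.15)&(px<-.03)&(abs(py)<.045)&(z>.033)&(z<.045)
print("x",np.percentile(px[m],[.3,99.7]),"y",np.percentile(py[m],[.5,99.5]),rect(P,m,.033,.045))
a=cv2.imread("pics/t9.png")[130:270,130:430]; cv2.imwrite("pics/t9c.png",cv2.resize(a,(750,350),interpolation=3))
```

```text
x [-0.1158 -0.0303] y [-0.0274  0.0247] (array([545.2,  29.5]), array([53.5, 85.9]), 82.07, 599)
```

View pics/t9c.png

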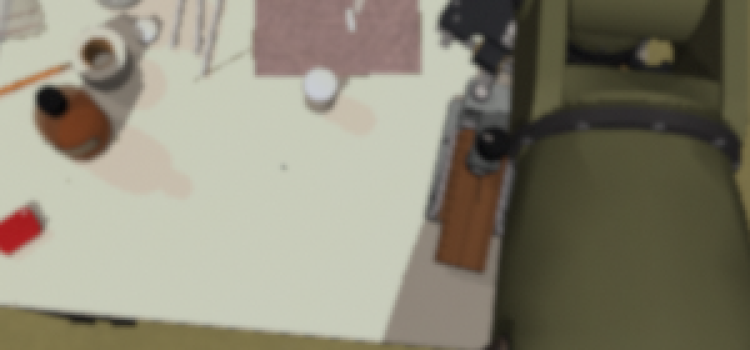

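Run:
```python
from h import *
np.set_printoptions(precision=4,suppress=True)
for cam in ["wrist","scene"]:
    im,P,K,T=shot(cam,"z_%s.png"%cam)
    D=np.hypot(P[...,0]-.6187,P[...,1]-.0208); z=P[...,2]
    for r in (.01,.016):
        m=(D<r)&(z>.105)&(z<.16); print(cam,r,m.sum(),np.percentile(z[m],[5,50,95]) if m.any() else "")
    m=(abs(P[...,0]-.65)<.04)&(abs(P[...,1]-.015)<.04)&(z>.08)&(z<.1); print("bridge",m.sum(),np.percentile(z[m],[50,90]) if m.any() else "")
    if cam=="wrist":
        for r in ctrl.tip_of(cam,"knob_zone")[:1]:
            u,v=map(int,r["point"]); print(u,v); a=im[max(0,v-40):v+40,max(0,u-50):u+50,::-1]; cv2.imwrite("pics/knob.png",cv2.resize(a,None,fx=5,fy=5,interpolation=3))
```

```text
wrist 0.01 264 [0.1266 0.1277 0.1286]
wrist 0.016 659 [0.1251 0.1273 0.1287]
bridge 2018 [0.0885 0.096 ]
256 191
scene 0.01 22 [0.1258 0.1278 0.1301]
scene 0.016 71 [0.1075 0.1264 0.1301]
bridge 246 [0.0886 0.0961]
```

View pics/knob.png

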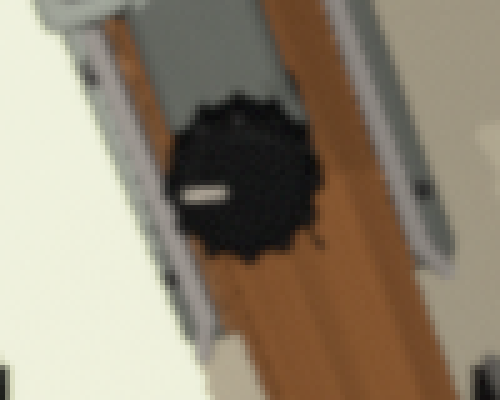

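Run:
```python
from h import *
p=ctrl.camera_params("wrist");K=np.array(p["intrinsics"]);Tc=np.array(p["T_tool_cam"])
for fn,pos,yaw,zt in [("w1.png",[.5798,.0303,.2989],3.0,.140),("w5.png",[.5454,.0298,.2315],3.0,.140),("z_wrist.png",ctrl.get_obs()["ee_pos"],ctrl.get_obs()["eef_rot"][2],.1275)]:
    T=np.eye(4);T[:3,:3]=R.from_euler('xyz',[np.pi,0,yaw]).as_matrix();T[:3,3]=pos;T=T@Tc
    g=cv2.imread("pics/"+fn,0).astype(float); v,u=np.mgrid[:384,:512]
    r=(np.stack([u,v,np.ones_like(u)],-1)@np.linalg.inv(K).T)@T[:3,:3].T
    W=T[:3,3]+r*((zt-T[2,3])/r[...,2])[...,None]; D=W[...,:2]-[.6187,.0208]
    m=np.hypot(D[...,0],D[...,1])<.0155
    w=np.where(m,np.clip(g-90,0,None),0); c=(D*w[...,None]).sum((0,1))/w.sum(); E=D-c
    C=np.einsum('ij,ija,ijb->ab',w,E,E)/w.sum(); l,V=np.linalg.eigh(C); d=V[:,1]*np.sign(V[:,1]@c)
    dk=D[m&(g<60)].mean(0)
    print(fn,"angle",np.degrees(np.arctan2(d[1],d[0])),"by centroid",np.degrees(np.arctan2(*(c-dk)[::-1])),c*1000,dk*1000,(w>0).sum(),np.sqrt(l)*1000)
```

```text
w1.png angle 155.8821850321065 by centroid 147.07525495626078 [-5.69552984  3.85308903] [ 0.36192489 -0.06936621] 31 [1.33287012 2.62720506]
w5.png angle 161.15065216270378 by centroid 28.397286722802185 [-1.24203135  1.73485209] [-3.0130011  0.7774007] 142 [ 5.3974507  11.94914765]
z_wrist.png angle 70.58332596445051 by centroid 72.53463740874653 [2.50650097 7.16843266] [ 0.00091955 -0.79503978] 23 [0.76446739 2.42355955]
```

```bash
python3 -c "
from station import ctrl
print(ctrl.hand_in())"
```

```text
the job is handed in; nothing more can be done
None
```

The moulding is home against the stop and clamped about half a turn past touch, with the gripper clear; the job is handed in at about 31 s, but no verdict was returned and the clamping force itself was not measured.

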